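# Lay out a collection tray: one cup off each leaning stack

### The job

Lay out the collection tray for the next patient: draw just the top cup off each of the two leaning stacks, so that the cups beneath stay nested where they are, and stand the large cup upright in the tray's wide compartment and the small cup upright in its narrow one. Set the cups down rather than dropping them, let go, and leave everything else on the desk where it is.

Things in the scene. Friction and masses are not known exactly. Their poses are not given: they have to be found in the camera images.
- large_stand: fixed steel-wire rack on a grey 125 x 92 mm foot plate, holding the large cups; origin: underside of the plate. The stack leans 24 degrees from vertical to the rack's -x side (at yaw 0 straight towards the robot), mouths up; the wires lie under the stack and end below the top cup's rim band. The top cup's lip is about 142 mm above the desk
- large_top: top one of three identical nested plain white round cups, large size: 66 mm high, foot diameter 39, rim band of diameter 63 from the lip to 10 mm below it (grip it there from outside), then the wall tapers from diameter 55.8 to the foot; about 60 g. Origin: centre of the foot's underside; z: the cup's axis, towards its mouth
- large_middle: the middle cup, same shape as large_top, stays put. Each cup sits 22 mm above the one below along the axis, so 12 mm of gap parts one rim band from the next equal one; a cup must be drawn 44 mm along the axis to come free; play between nested walls about 1 mm
- large_bottom: the bottom cup, same shape as large_top, stays put; its foot is at (38, 0, 42) mm in the rack's frame
- small_stand: fixed steel-wire rack on a grey 125 x 92 mm foot plate, holding the small cups; origin: underside of the plate. The stack leans 30 degrees from vertical to the rack's -x side (at yaw 0 straight towards the robot), mouths up; the wires lie under the stack and end below the top cup's rim band. The top cup's lip is about 125 mm above the desk
- small_top: top one of three identical nested plain white round cups, small size: 56 mm high, foot diameter 30, rim band of diameter 52 from the lip to 10 mm below it (grip it there from outside), then the wall tapers from diameter 44.7 to the foot; about 45 g. Origin: centre of the foot's underside; z: the cup's axis, towards its mouth
- small_middle: the middle cup, same shape as small_top, stays put. Each cup sits 20 mm above the one below along the axis, so 10 mm of gap parts one rim band from the next equal one; a cup must be drawn 36 mm along the axis to come free; play between nested walls about 1 mm
- small_bottom: the bottom cup, same shape as small_top, stays put; its foot is at (38, 0, 42) mm in the rack's frame
- tray: fixed grey tray, 92 x 172 x 18 mm (x, y, height), floor 4 mm thick, rims and one divider 4 mm thick and 18 mm high; the divider parts it into a wide compartment (+y end, inside 84 x 90 mm) and a narrow one (-y end, inside 84 x 70 mm). Origin: centre of the underside
- wide_floor (a point): middle of the floor of the tray's wide compartment (top of the floor, 4 mm above the desk), axes as the tray
- narrow_floor (a point): middle of the floor of the tray's narrow compartment (top of the floor, 4 mm above the desk), axes as the tray
- glue: loose upright glue stick, diameter 24, height 96 mm, beside the large cups' rack; origin: centre of its underside; not to be disturbed
- fluid: loose upright small bottle with a blue cap, diameter 30, height 72 mm, beside the small cups' rack; origin: centre of its underside; not to be disturbed
- lancets: loose small white and red carton, 60 x 90 x 45 mm, in front of the tray; origin: centre of its underside; not to be disturbed
- staples: loose dark blue stapler, 32 x 128 x 46 mm, left of the middle of the desk; origin: centre of its underside; not to be disturbed
- ink_stamp: loose red self-inking stamp, 45 x 71 x 66 mm, right of the middle of the desk; origin: centre of its underside; not to be disturbed
- pens: fixed black pen stand, 92 x 184 mm and 231 mm tall with its pens, at the right edge of the desk, long side along x; origin: centre of its underside
- gel: fixed white pump bottle, 60 x 70 mm, 184 mm tall, at the back left corner of the desk; origin: centre of its underside
Not all that is in view belongs to the job. What is shaped like the large_top but green is not meant.

How it is judged:
At the end, for the whole second after the job is handed in: Top large cup upright (0.08 rad) with its foot on the wide compartment's floor (4 mm), top small cup likewise in the narrow one, both released and at rest; the four other cups within 10 mm and the five loose bystanders within 25 mm of where they began, glue stick and bottle upright (x of large_top in the frame of wide_floor between -0.0235 and 0.0235 m and y of large_top in the frame of wide_floor between -0.0265 and 0.0265 m and z of large_top in the frame of wide_floor between -0.004 and 0.004 m and angle between each of large_top, small_top's own z axis and vertical below 0.08 rad and linear speed of each of large_top, small_top below 0.02 m/s and contact force between the fingers and large_top below 0.05 N and x of small_top in the frame of narrow_floor between -0.028 and 0.028 m and y of small_top in the frame of narrow_floor between -0.021 and 0.021 m and z of small_top in the frame of narrow_floor between -0.004 and 0.004 m and contact force between the fingers and small_top below 0.05 N and distance of each of large_middle, large_bottom, small_middle, small_bottom from where it was at the start of the episode below 0.01 m and distance of each of glue, fluid, lancets, staples, ink_stamp from where it was at the start of the episode below 0.025 m and angle between each of glue, fluid's own z axis and vertical below 0.3 rad); the robot touches nothing.
It fails at once if a cup beneath the top one is dragged more than 10 mm (distance of any of large_middle, large_bottom, small_middle, small_bottom from where it was at the start of the episode above 0.01 m).
It fails at once if a loose bystander is shoved more than 25 mm or knocked over (distance of any of glue, fluid, lancets, staples, ink_stamp from where it was at the start of the episode above 0.025 m or angle between any of glue, fluid's own z axis and vertical above 0.3 rad).
It fails at once if a cup is dropped: it falls free of the fingers faster than 0.6 m/s (a drop of about 2 cm) ((contact force between the fingers and large_top below 0.05 N and linear speed of large_top above 0.6 m/s) or (contact force between the fingers and small_top below 0.05 N and linear speed of small_top above 0.6 m/s)).
It also fails if it takes over 67 s, if anything falls off the work surface, if the arm or the gripper's body presses on something with over 40 N, if the wrist force passes 120 N, or if a joint passes its speed limit or range.

### The arm

A 6-joint arm with a two-finger parallel gripper is mounted at the origin on the work surface; the furniture and walls round the work are solid. World frame = base frame: x ahead of the robot, y to its left, z up, the work surface at z = 0. Lengths are in m, angles in rad, forces in N, time in s.
With the tool pointing down it reaches from about 0.3 to 0.875 m from the base axis. Payload 6.4 kg.
Tool frame: the origin (TCP) lies at the very end of the fingers, on their centre line; the grasp point (between the pads) lies 19 mm behind it; z points along the fingers, y is the line along which they close (so a half turn about z gives the same grasp; the last joint's range is limited). The gripper opens to 85 mm and grips with 20 to 120 N. Pads are 22 mm wide; open, the fingers measure 114 mm over their backs; the gripper's body (76 mm by 85 mm) begins 54 mm behind the grasp point. The pads swing forward as they close: fully open they stand 13 mm farther back than shut.
Start: joints at [-1.445, 0.181, 1.607, -0, 1.354, -0.206], TCP at [0.187, -0.544, 0.231] pointing down, gripper open.
Joint ranges: [-2.99, 2.99], [-0.89, 2.07], [0.3, 2.58], [-1.14, 4.28], [0, 2.63], [-3.12, 3.12]. Speed limits (rad/s): [2.57, 2.57, 3.01, 3.14, 3.14, 3.14].

### API

Orientations are given as a unit quaternion [w, x, y, z].
In Python, from bench import telemetry, camera, ctrl, spotter gives the robot as it stands.
- The arm moves only by the tool send_rows, never from a script. Its argument "series" is a list of rows, each a list of 3 entries, a list of its own where there are three numbers: the turn, a rotation vector about the world's x, y, z in degrees, then the shift along the world's x, y, z in mm, then the closure, from -1 (fully open) to 1 (shut), so that 0 is half open. In form: [[[rx, ry, rz], [dx, dy, dz], gripper], ...]. A call has 1 to 10 rows; each row is the pose to reach, as a shift and turn from the pose commanded when the call began; what a row does not reach only later rows make up. A row lasts 1/8 s, in which the tool goes at most 62.5 mm and 10.7 degrees, less where a joint would pass 70% of its speed; a pose out of reach is approached as far as the arm can. A call with a gripper value outside its range is refused whole. The fingers move at their own pace and stop on an object; the grip force is fixed at half the most. Time passes only in rows, so rows that repeat a pose let the fingers close. It gives the time, the measured TCP pose, the force, the opening and the grip force at its end, in the units of the state.
- telemetry.get_obs(): the state, without advancing time (a new reading comes with each control period).
- camera(name): name is "side" or "top" or "wrist"; returns a dict with "pixels" (480x640x3 uint8, red, green, blue), "camera_matrix" (3x3 intrinsics, pixels), "xyz" and "orientation" of the camera in the world. Camera axes: x right, y up, looking along -z (the intrinsics and any distortion apply to the point x, -y, -z); pixel columns grow to the right and rows downward; lengths in m; the calibration is good to about 2 mm. A picture is of the moment at which its call begins. There is no depth.
- ctrl.hand_in(): hands the job in; it is judged then, once.
Trained networks look in the newest picture that a camera, given by its name, has taken for a name from the list of things; names that differ only in an ending like _2 or _b are one class to them, and where a whole thing is asked for, a point or a joint stands for the part that bears it (a point fixed in the world has none). Each returns a list of dicts, best first, with "conf" (0 to 1); they miss things now and then, are a little off and sometimes report something else, mostly with a low value. They report only what shows in the picture. A call takes as long as a camera call. They do not tell look-alikes from the thing itself.
- spotter.boxes_of(thing, camera): "xyz" ([x, y, z] in m, in world coordinates, good to about 4 mm: the middle of the surface that is visible of it).
- spotter.landmark_of(thing, camera): "xyz" ([x, y, z] in m, in world coordinates, good to about 4 mm: a listed point, or the origin of a listed thing).
The state is a dict: "time_s": time; "q": joint angles; "dq": joint speeds; "joint_efforts": joint torques, N m; "eef_pos": TCP position; "eef_rot": TCP orientation; "wrist_force": force on the tool from outside, world axes, zero at the start; "torque": the same for the moment, N m; "opening": opening from 0.0 (shut) to 1.0 (fully open); "grasp_force": force on a finger pad.
Only numpy, scipy, OpenCV 4.12 (cv2) and the standard library are available. Lean on these libraries where they do the work, as an engineer would, in place of code of your own. Each camera call takes 0.05 s, during which the arm holds its last target. There are 200 camera calls.

## Working session

There is one attempt and no reset: what is moved stays moved. The work goes in short steps, Python scripts to look and compute and a tool call to move; the robot and the scene stay as the last step left them, time stands still between calls to the robot, and variables do not carry over. Pictures are saved under pics/ and viewed, at most 10 in all, crops included, and the job is handed in when it is done.

Besides the shell and the picture viewer there is one more tool, called after "Call:" as a command line: name --argument value ..., lists and objects as JSON in quotes. send_rows: Moves the arm, as the interface text tells. Its arguments: {"type":"object","properties":{"series":{"type":"array","items":{"type":"array"}}},"required":["series"]}

```bash
mkdir -p pics
cat > h.py <<'E'
import numpy as np,cv2
from bench import telemetry,camera,ctrl,spotter
E
python3 - <<'E'
from h import *
for c in ("top","side"):
    d=camera(c); cv2.imwrite(f"pics/{c}0.png",d["pixels"][:,:,::-1]); print(c,d["xyz"],d["orientation"],np.array(d["camera_matrix"]).tolist())
    for t in ["large_stand","large_top","large_middle","large_bottom","small_stand","small_top","small_bottom","tray","wide_floor","narrow_floor","glue","fluid","lancets","staples","ink_stamp","pens","gel"]:
        print(t,[(np.round(r["xyz"],3).tolist(),round(r["conf"],2)) for r in spotter.landmark_of(t,c)[:3]])
print(telemetry.get_obs())
E
```

```text
top [0.26175572 0.01754786 1.24744654] [-0.6968501  -0.05641567  0.05128642  0.7131528 ] [[479.3436465689241, 0.0, 317.95609657742136], [0.0, 479.3436465689241, 236.9246541335912], [0.0, 0.0, 1.0]]
large_stand [([0.491, 0.284, -0.001], 0.63)]
large_top [([0.359, 0.427, 0.018], 0.96), ([0.506, 0.292, 0.082], 0.57)]
large_middle [([0.513, 0.295, 0.064], 0.51), ([0.487, 0.285, -0.001], 0.22)]
large_bottom [([0.526, 0.298, 0.046], 0.6)]
small_stand [([0.458, -0.201, 0.005], 0.63)]
small_top [([0.476, -0.207, 0.075], 0.72), ([0.453, 0.368, -0.002], 0.26)]
small_bottom [([0.41, -0.284, 0.002], 0.61), ([0.498, -0.209, 0.044], 0.53)]
tray [([0.477, 0.047, 0.002], 0.85)]
wide_floor [([0.472, 0.081, -0.001], 0.55)]
narrow_floor [([0.482, -0.006, 0.005], 0.69), ([0.367, -0.065, 0.002], 0.67)]
glue [([0.455, 0.369, -0.002], 0.46)]
fluid [([0.478, -0.006, 0.002], 0.67), ([0.407, -0.284, 0.0], 0.56)]
lancets [([0.382, 0.058, -0.003], 0.8)]
staples [([0.506, 0.292, 0.081], 0.62), ([0.36, 0.171, 0.003], 0.57), ([0.485, -0.211, 0.061], 0.55)]
ink_stamp [([0.364, -0.065, 0.001], 0.8)]
pens [([0.447, -
[... 1220 characters left out ...]
8, 'q': array([-1.44527004e+00,  1.80812953e-01,  1.60697621e+00, -9.84996712e-06,
        1.35378485e+00, -2.06283776e-01]), 'dq': array([ 5.79945880e-05,  1.61314464e-03, -6.02678021e-04,  1.25913655e-03,
       -1.52730895e-03,  2.06416476e-03]), 'joint_efforts': array([-1.10889676e-03, -4.44824946e+01, -3.51678622e+01, -4.27869691e-04,
        6.97744817e-04,  3.07266703e-05]), 'eef_pos': array([ 0.18733518, -0.5436579 ,  0.23129268]), 'eef_rot': array([ 9.12132294e-06,  9.86269123e-01,  1.65146047e-01, -5.18191065e-06]), 'wrist_force': array([0.35698783, 0.06507127, 0.72949181]), 'torque': array([-0.02173046,  0.04616369, -0.02676924]), 'grasp_force': 0.0, 'opening': 0.9999067516390718}
```

View pics/top0.png

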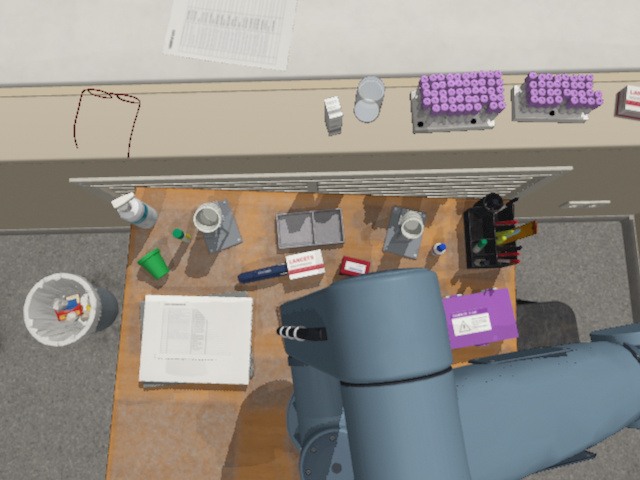

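View pics/side0.png

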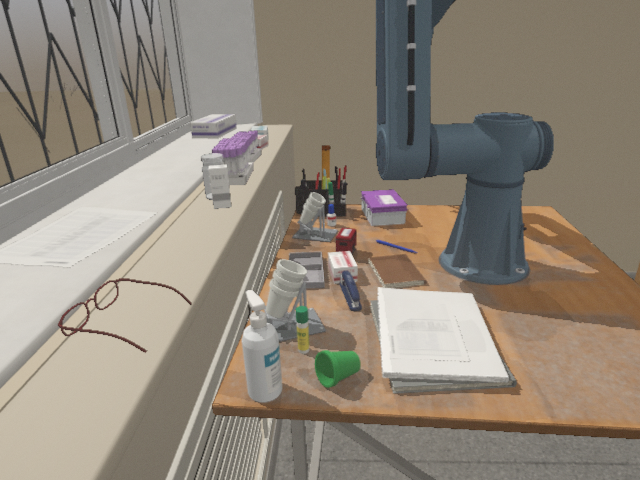

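The top view shows the large stack at about (208,215), the small stack at (411,225), the tray at (310,228) and the green decoy at (153,263). The side view agrees. Next I overlay the rack models to check the poses.

```bash
cat >> h.py <<'E'
from scipy.spatial.transform import Rotation as Ro
def proj(d,X):
    q=d["orientation"]; R=Ro.from_quat([q[1],q[2],q[3],q[0]])
    p=R.inv().apply(np.atleast_2d(X)-d["xyz"]); K=np.array(d["camera_matrix"])
    return np.c_[K[0,0]*p[:,0]/-p[:,2]+K[0,2], K[1,1]*p[:,1]/p[:,2]+K[1,2]]
def axis(yaw,lean):
    y,l=np.radians([yaw,lean]); return np.array([-np.sin(l)*np.cos(y),-np.sin(l)*np.sin(y),np.cos(l)])
def geom(x,y,yaw,lean,h,step,D,foot):
    """curves: plate, 3 lips; and top lip centre"""
    Rz=Ro.from_euler("z",yaw,degrees=True); a=axis(yaw,lean)
    b=np.array([x,y,0])+Rz.apply([.038,0,.042])
    e1=Rz.apply([0,1,0]); e2=np.cross(a,e1); t=np.linspace(0,2*np.pi,40)[:,None]
    c=[np.array([x,y,0])+Rz.apply(np.array([[sx*.0625,sy*.046,0] for sx,sy in((1,1),(1,-1),(-1,-1),(-1,1),(1,1))]))]
    for k in range(3): c.append(b+(h+k*step)*a+D/2*(np.cos(t)*e1+np.sin(t)*e2))
    return c,b+(h+2*step)*a,a
LG=(24,.066,.022,.063,.039); SM=(30,.056,.020,.052,.030)
def overlay(d,curves,roi,s):
    x0,y0,x1,y1=roi; im=cv2.resize(d["pixels"][y0:y1,x0:x1,::-1],None,fx=s,fy=s,interpolation=cv2.INTER_CUBIC)
    for c in curves:
        cv2.polylines(im,[np.int32((proj(d,c)-[x0,y0]+.5)*s)],False,(0,0,255),1)
    return im
E
python3 - <<'E'
from h import *
L=geom(.490,.287,19,*LG); S=geom(.458,-.2005,-17,*SM)
print(L[1:],S[1:])
d=camera("top"); e=camera("side")
a=overlay(d,L[0],(170,185,260,260),4);b=overlay(d,S[0],(370,185,460,260),4)
c=overlay(e,L[0],(245,250,335,350),3);f=overlay(e,S[0],(270,180,360,255),3)
im=np.zeros((600,730,3),np.uint8)
for m,(y,x) in((a,(0,0)),(b,(0,365)),(c,(300,0)),(f,(300,365))): im[y:y+m.shape[0],x:x+m.shape[1]]=m[:min(len(m),600-y)]
cv2.imwrite("pics/ov1.png",im)
E
```

```text
(array([0.48362623, 0.28480534, 0.14249   ]), array([-0.38457705, -0.1324205 ,  0.91354546])) (array([ 0.44843695, -0.19757628,  0.12513844]), array([-0.47815238,  0.14618585,  0.8660254 ]))
```

View pics/ov1.png

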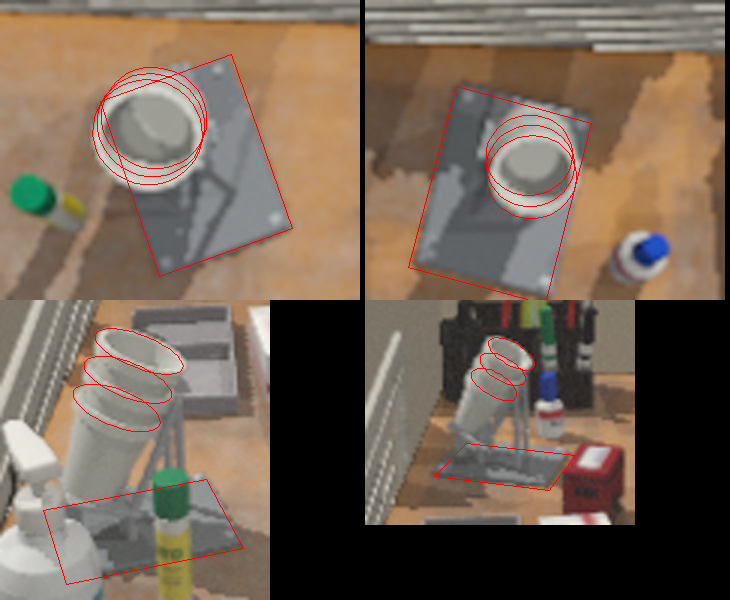

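Both plates and lips match the model to about 2 mm. I'll work out the pre-grasp pose for the small stack.

```bash
cat >> h.py <<'E'
def cur():
    o=telemetry.get_obs(); q=o["eef_rot"]; return o,np.array(o["eef_pos"]),Ro.from_quat([q[1],q[2],q[3],q[0]])
def orient(z,yawy):
    z=z/np.linalg.norm(z); y=np.array([np.cos(np.radians(yawy)),np.sin(np.radians(yawy)),0]); y-=z*(y@z); y/=np.linalg.norm(y)
    return Ro.from_matrix(np.c_[np.cross(y,z),y,z])
def delta(pos,R):
    o,p,Rc=cur(); print("shift mm",np.round((np.array(pos)-p)*1e3,1),"rotvec deg",np.round((R*Rc.inv()).as_rotvec(degrees=True),2),"t",o["time_s"])
SL,Sa=geom(.459,-.2005,-17,*SM)[1:]; LL,La=geom(.490,.287,19,*LG)[1:]
E
python3 - <<'E'
from h import *
for yy in(73,-107): delta(SL+.1*Sa,orient(-Sa,yy))
E
```

```text
shift mm [214.3 360.7 -19.6] rotvec deg [-39.39  -0.69 139.81] t 1.9
shift mm [214.3 360.7 -19.6] rotvec deg [  0.54 -30.49 -35.17] t 1.9
```

Call:
send_rows --series '[[[0, 0, 0], [0, 50, 30], -1], [[0, -4, -5], [10, 110, 50], -1], [[0, -8, -10], [20, 170, 50], -1], [[0, -12, -15], [50, 225, 50], -1], [[0, -18, -21], [90, 270, 40], -1], [[0, -24, -28], [130, 310, 30], -1], [[0.5, -30.5, -35], [170, 345, 10], -1], [[0.5, -30.5, -35], [214, 361, -20], -1], [[0.5, -30.5, -35], [214, 361, -20], -1], [[0.5, -30.5, -35], [214, 361, -20], -1]]'

```text
time_s: 3.15
eef_pos: [0.4014, -0.1825, 0.2116]
eef_rot: [0.038, 0.956, -0.141, 0.256]
wrist_force: [-0.8, -0.1, 0.6]
opening: 1.0
grasp_force: 0.0
```

Run:
```python
from h import *
delta(SL+.1*Sa,orient(-Sa,-107))
o,p,R=cur(); print(p,R.as_matrix().round(3).tolist())
S=geom(.459,-.2005,-17,*SM)
w=camera("wrist");e=camera("side")
print(spotter.landmark_of("small_top","wrist"),w["xyz"],w["orientation"])
print("tcp px wrist",proj(w,p),"side",proj(e,p), "tip-13:",proj(e,p-.013*R.as_matrix()[:,2]))
# mark expected open tips for back=0 and 13mm
z,y=R.as_matrix()[:,2],R.as_matrix()[:,1]
c=[np.array([p-k*z-.0425*y,p-k*z+.0425*y]) for k in(0,.013)]
a=overlay(e,S[0][3:]+c,(240,120,360,240),5); b=overlay(w,S[0][1:]+c,(0,0,640,480),1)
cv2.imwrite("pics/w1.png",b);cv2.imwrite("pics/s1.png",a)
```

```text
shift mm [ 0.2 -0.5  0.2] rotvec deg [ 0.08 -0.03 -0.25] t 3.15
[ 0.4014062  -0.18249445  0.21158431] [[0.829, -0.288, 0.478], [-0.249, -0.958, -0.145], [0.5, 0.001, -0.866]]
[{'xyz': [0.4778, -0.2101, 0.0762], 'conf': 0.61}] [ 0.38816312 -0.17810171  0.36781231] [-0.59158617 -0.07678195  0.10468516  0.79572065]
tcp px wrist [[318.55451233 306.60879949]] side [[333.50934964 170.76711939]] tip-13: [[335.59364076 167.12855795]]
```

View pics/w1.png

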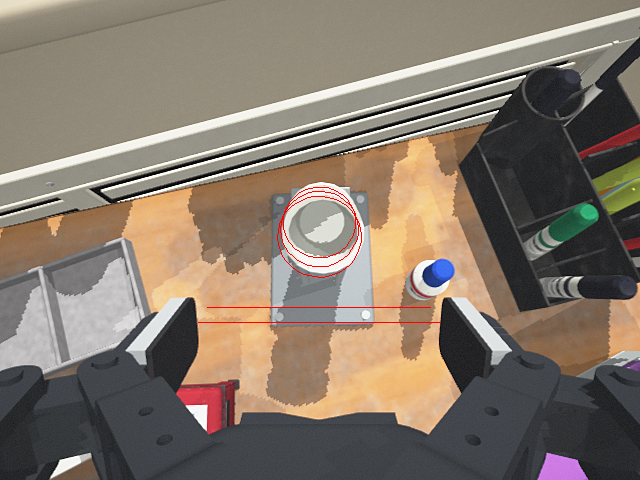

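View pics/s1.png

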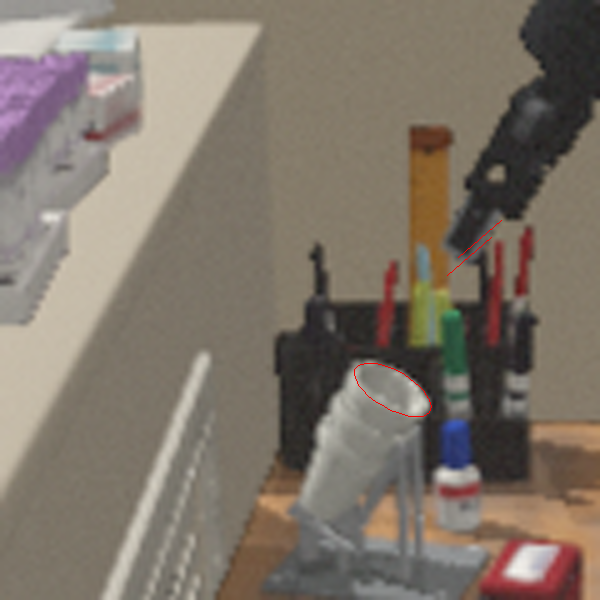

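The wrist view shows the open fingertips at columns 197 and 440, 13 mm behind the TCP, so the TCP is the shut tip. The predicted lip ellipse sits on the real lip at about (320,240). I'll go down along the axis until the TCP is 15.5 mm below the lip, then close.

Call:
send_rows --series '[[[0, 0, -0.2], [14, -4, -25], -1], [[0, 0, -0.2], [28, -8.5, -50], -1], [[0, 0, -0.2], [42, -13, -75], -1], [[0, 0, -0.2], [50, -16, -90], -1], [[0, 0, -0.2], [55.5, -17.5, -100], -1], [[0, 0, -0.2], [55.5, -17.5, -100], -1]]'

```text
time_s: 4.05
eef_pos: [0.4562, -0.2019, 0.1112]
eef_rot: [0.039, 0.955, -0.145, 0.256]
wrist_force: [0.7, -0.6, 0.1]
opening: 1.003
grasp_force: 0.0
```

Call:
send_rows --series '[[[0, 0, 0], [0, 0, 0], -0.2], [[0, 0, 0], [0, 0, 0], 0], [[0, 0, 0], [0, 0, 0], 0.3], [[0, 0, 0], [0, 0, 0], 0.5], [[0, 0, 0], [0, 0, 0], 0.5]]'

```text
time_s: 4.68
eef_pos: [0.4572, -0.201, 0.1128]
eef_rot: [0.04, 0.955, -0.143, 0.257]
wrist_force: [-7.6, 0.8, 9.3]
opening: 0.587
grasp_force: 59.7
```

Run:
```python
from h import *
delta(SL-.0155*Sa,orient(-Sa,-107))
o,p,R=cur(); print(o["opening"]*85,o["grasp_force"],o["wrist_force"],o["torque"])
w=camera("wrist");e=camera("side")
b=cv2.resize(w["pixels"][130:480,120:520,::-1],None,fx=1,fy=1)
a=overlay(e,[],(270,150,370,250),4)
im=np.zeros((400,800,3),np.uint8); im[:350,:400]=b; im[:,400:]=a[:400,:400]
cv2.imwrite("pics/g1.png",im)
```

```text
shift mm [-0.4  1.1 -1.1] rotvec deg [0.21 0.09 0.04] t 4.675
49.916231727638475 59.749733065254986 [-7.57934901  0.80843315  9.27008716] [ 0.0995699   0.62137825 -0.08125831]
```

View pics/g1.png

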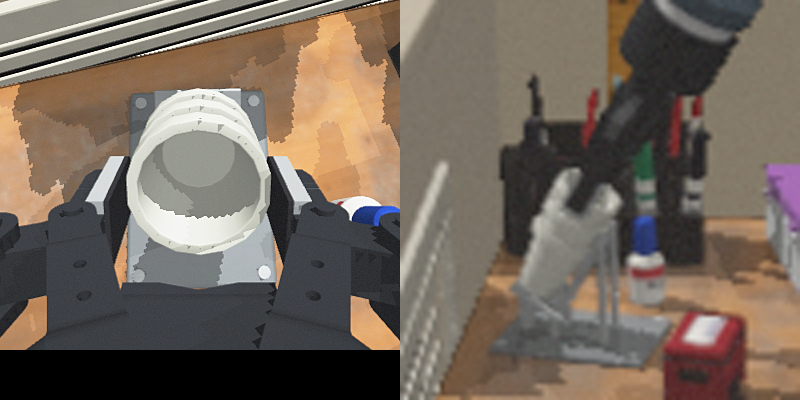

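Gripped at 59.7 N. An axial force of about 12 N shows up, so I'll check the tip against the bands before pulling.

Run:
```python
from h import *
e=camera("side");w=camera("wrist")
o,p,R=cur(); z,y=R.as_matrix()[:,2],R.as_matrix()[:,1]; x=R.as_matrix()[:,0]
t=np.linspace(0,2*np.pi,60)[:,None]; e1=np.array([.292,.956,0]); e2=np.cross(Sa,e1)
C=[SL-k*Sa+.026*(np.cos(t)*e1+np.sin(t)*e2) for k in(0,.01,.02)]
T=[np.array([p-k*z-.026*y-.011*x,p-k*z-.026*y+.011*x]) for k in(0.003,)]
a=overlay(e,C+T,(297,185,337,215),10)
b=overlay(w,C,(220,220,420,390),2)
im=np.zeros((600,800,3),np.uint8); im[:300,:400]=a; im[:300,400:]=overlay(e,[],(297,185,337,215),10); im[300:,:400]=b[:300]; im[300:,400:]=overlay(w,[],(220,220,420,390),2)[:300]
cv2.imwrite("pics/g2.png",im)
```

```text
(no output)
```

View pics/g2.png

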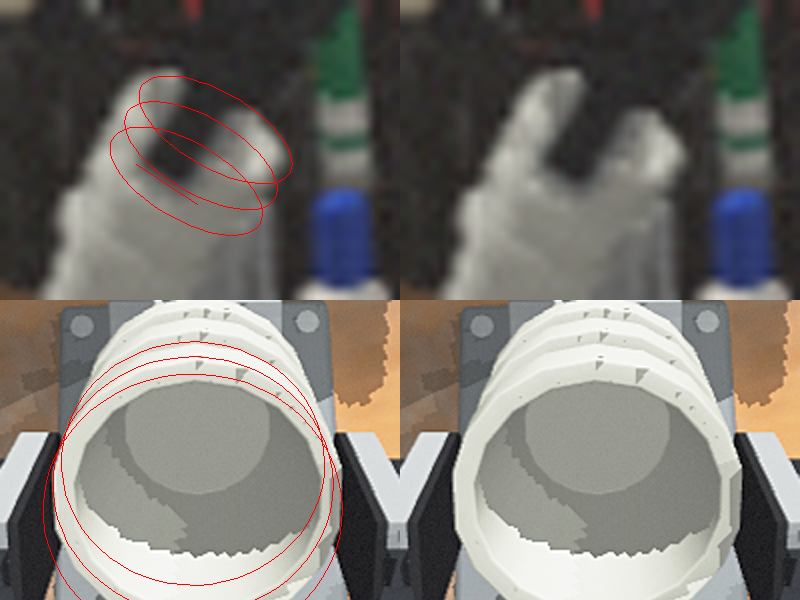

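The tip ends about at the top band's lower edge, around (175,178), clear of the next band. I'll draw along the axis.

Call:
send_rows --series '[[[0, 0, 0], [-2.4, 0.7, 4.3], 0.5], [[0, 0, 0], [-4.8, 1.5, 8.7], 0.5], [[0, 0, 0], [-9.6, 2.9, 17.3], 0.5], [[0, 0, 0], [-14.3, 4.4, 26], 0.5], [[0, 0, 0], [-19.1, 5.8, 34.6], 0.5], [[0, 0, 0], [-24, 7.3, 43.3], 0.5], [[0, 0, 0], [-33.5, 10.2, 60.6], 0.5], [[0, 0, 0], [-43, 13.1, 78], 0.5], [[0, 0, 0], [-43, 13.1, 78], 0.5]]'

```text
time_s: 6.0
eef_pos: [0.4141, -0.1879, 0.1911]
eef_rot: [0.04, 0.955, -0.143, 0.257]
wrist_force: [0.0, 0.2, -0.6]
opening: 0.591
grasp_force: 62.2
```

Run:
```python
from h import *
o,p,R=cur(); print(p,o["opening"],o["grasp_force"],o["wrist_force"],o["time_s"])
for c in("top","side","wrist"):
    camera(c)
    for t in("small_middle","small_top","small_bottom","narrow_floor","wide_floor","tray"): print(c,t,[(np.round(r["xyz"],3).tolist(),round(r["conf"],2)) for r in spotter.landmark_of(t,c)[:2]])
delta([.482,-.012,.15],orient(np.array([0,0,-1.]),-84)) 
delta([.482,-.012,.15],orient(np.array([0,0,-1.]),-107))
```

```text
[ 0.41409318 -0.18787167  0.19109026] 0.5909362172887895 62.211938188411295 [ 0.04154633  0.24949791 -0.55370755] 6.0
top small_middle [([0.479, -0.21, 0.061], 0.73)]
top small_top [([0.432, -0.197, 0.155], 0.82)]
top small_bottom [([0.455, 0.37, -0.001], 0.62), ([0.434, -0.196, 0.155], 0.57)]
top narrow_floor [([0.479, -0.004, 0.002], 0.84)]
top wide_floor [([0.469, 0.081, -0.002], 0.57)]
top tray [([0.474, 0.046, -0.001], 0.68), ([0.467, 0.084, -0.0], 0.36)]
side small_middle [([0.488, -0.21, 0.059], 0.62), ([0.472, 0.042, -0.003], 0.49)]
side small_top [([0.49, 0.291, 0.004], 0.53), ([0.435, -0.197, 0.155], 0.46)]
side small_bottom [([0.492, -0.214, 0.041], 0.64)]
side narrow_floor [([0.479, 0.002, 0.0], 0.92)]
side wide_floor [([0.474, 0.086, 0.004], 0.73)]
side tray [([0.474, 0.042, -0.001], 0.83)]
wrist small_middle [([0.489, -0.208, 0.057], 0.78)]
wrist small_top [([0.434, -0.191, 0.153], 0.56), ([0.414, -0.281, -0.0], 0.51)]
wrist small_bottom []
wrist narrow_floor [([0.475, -0.001, 0.002], 0.91)]
wrist wide_floor []
wrist tray [([0.476, 0.042, 0.001], 0.81)]
shift mm [ 68.2 175.1 -39.3] rotvec deg [ 2.99 30.07 22.49] t 7.05
shift mm [ 68.2 175.1 -39.3] rotvec deg [8.870e+00 2.868e+01 2.000e-02] t 7.05
```

The small cup came free and the middle cup stayed put. I'll carry it over the narrow compartment upright.

Call:
send_rows --series '[[[2.2, 7.2, 0], [-5, 10, 20], 0.5], [[4.4, 14.4, 0], [-5, 40, 25], 0.5], [[6.6, 21.6, 0], [10, 80, 25], 0.5], [[8.9, 28.7, 0], [30, 120, 15], 0.5], [[8.9, 28.7, 0], [50, 155, -10], 0.5], [[8.9, 28.7, 0], [62, 175, -35], 0.5], [[8.9, 28.7, 0], [66, 179, -61], 0.5], [[8.9, 28.7, 0], [66, 179, -61], 0.5], [[8.9, 28.7, 0], [66, 179, -61], 0.5]]'

```text
time_s: 8.18
eef_pos: [0.4802, -0.0085, 0.1291]
eef_rot: [-0.0, 0.989, -0.148, 0.0]
wrist_force: [0.4, -0.1, 0.7]
opening: 0.585
grasp_force: 62.3
```

Run:
```python
from h import *
o,p,R=cur(); print(p,R.as_matrix()[:,2],o["opening"],o["time_s"])
for c in("top","side","wrist"):
    camera(c)
    for t in("small_top","narrow_floor","tray"): print(c,t,[(np.round(r["xyz"],3).tolist(),round(r["conf"],2)) for r in spotter.landmark_of(t,c)[:2]])
delta([.480,-.009,.047],orient(np.array([0,0,-1.]),-107))
```

```text
[ 0.48023117 -0.00845286  0.12911205] [ 4.71755168e-04  2.94973989e-04 -9.99999845e-01] 0.5847957300877537 8.175
top small_top [([0.473, 0.043, 0.002], 0.65), ([0.48, -0.008, 0.088], 0.4)]
top narrow_floor [([0.48, 0.0, 0.003], 0.67)]
top tray [([0.474, 0.047, 0.005], 0.66), ([0.457, 0.369, -0.002], 0.28)]
side small_top [([0.485, -0.01, 0.089], 0.77)]
side narrow_floor [([0.479, 0.001, 0.004], 0.65), ([0.381, 0.057, 0.005], 0.49)]
side tray [([0.47, 0.043, -0.003], 0.57)]
wrist small_top [([0.481, -0.006, 0.086], 0.78)]
wrist narrow_floor [([0.476, -0.001, 0.002], 0.97)]
wrist tray [([0.478, 0.04, -0.001], 0.9), ([0.474, -0.003, 0.002], 0.45)]
shift mm [  0.1  -0.9 -81.4] rotvec deg [-0.03 -0.01  0.03] t 8.775
```

Call:
send_rows --series '[[[0, 0, 0], [0, -0.5, -30], 0.5], [[0, 0, 0], [0, -0.5, -55], 0.5], [[0, 0, 0], [0, -0.5, -70], 0.5], [[0, 0, 0], [0, -0.5, -78], 0.5], [[0, 0, 0], [0, -0.5, -82], 0.5], [[0, 0, 0], [0, -0.5, -83.5], 0.5], [[0, 0, 0], [0, -0.5, -83.5], 0.5]]'

```text
time_s: 9.65
eef_pos: [0.4807, -0.0088, 0.0466]
eef_rot: [-0.0, 0.989, -0.148, 0.0]
wrist_force: [-4.2, 1.3, 11.2]
opening: 0.59
grasp_force: 63.5
```

Touchdown at 11 N. Release and lift.

Call:
send_rows --series '[[[0, 0, 0], [0, 0, 0.5], 0], [[0, 0, 0], [0, 0, 0.5], -0.3], [[0, 0, 0], [0, 0, 0.5], -0.7], [[0, 0, 0], [0, 0, 0.5], -0.7], [[0, 0, 0], [0, 0, 15], -0.7], [[0, 0, 0], [0, 0, 50], -0.7], [[0, 0, 0], [0, 0, 110], -1], [[0, 0, 0], [0, 0, 160], -1], [[0, 0, 0], [0, 0, 160], -1]]'

```text
time_s: 10.78
eef_pos: [0.4829, -0.0093, 0.2106]
eef_rot: [0.0, 0.989, -0.148, 0.005]
wrist_force: [-0.4, 0.3, -0.0]
opening: 1.003
grasp_force: 0.0
```

Run:
```python
from h import *
for c in("top","side"):
    camera(c)
    for t in("small_top","small_middle","narrow_floor","large_stand"): print(c,t,[(np.round(r["xyz"],3).tolist(),round(r["conf"],2)) for r in spotter.landmark_of(t,c)[:2]])
print(LL,La,LL+.1*La)
for yy in(109,-71): delta(LL+.1*La,orient(-La,yy))
```

```text
top small_top [([0.48, -0.008, 0.004], 0.8), ([0.507, 0.296, 0.079], 0.53)]
top small_middle [([0.484, -0.21, 0.058], 0.65), ([0.456, 0.372, -0.0], 0.46)]
top narrow_floor [([0.477, -0.006, 0.0], 0.81)]
top large_stand [([0.487, 0.287, 0.002], 0.8)]
side small_top [([0.485, -0.01, 0.006], 0.64)]
side small_middle [([0.484, -0.207, 0.06], 0.73)]
side narrow_floor [([0.48, -0.0, 0.004], 0.58)]
side large_stand [([0.522, 0.303, 0.04], 0.72), ([0.474, 0.04, -0.002], 0.7)]
[0.48362623 0.28480534 0.14249   ] [-0.38457705 -0.1324205   0.91354546] [0.44516853 0.27156329 0.23384455]
shift mm [-34.3 280.   29.8] rotvec deg [  31.42    0.57 -141.31] t 11.275
shift mm [-34.3 280.   29.8] rotvec deg [  0.4  -24.51  35.49] t 11.275
```

Small cup stands in place. On to the large stack.

Call:
send_rows --series '[[[0, -4, 5], [-5, 40, 15], -1], [[0, -8, 11], [-15, 90, 30], -1], [[0.2, -12, 17], [-25, 145, 35], -1], [[0.3, -16, 23], [-34, 200, 35], -1], [[0.4, -20, 29], [-34, 245, 32], -1], [[0.4, -24.5, 35.5], [-34, 275, 30], -1], [[0.4, -24.5, 35.5], [-34, 280, 30], -1], [[0.4, -24.5, 35.5], [-34, 280, 30], -1], [[0.4, -24.5, 35.5], [-34, 280, 30], -1]]'

```text
time_s: 12.4
eef_pos: [0.4465, 0.2707, 0.2351]
eef_rot: [-0.034, 0.965, 0.161, 0.206]
wrist_force: [-1.5, -0.0, 0.5]
opening: 1.001
grasp_force: 0.0
```

Run:
```python
from h import *
L=geom(.490,.287,19,*LG)
w=camera("wrist"); print(spotter.landmark_of("large_top","wrist"),"exp",LL-.066*La)
delta(LL+.1*La,orient(-La,-71)); delta(LL-.0195*La,orient(-La,-71)); print(cur()[0]["q"])
im=np.vstack([overlay(w,L[0][:1]+L[0][3:],(220,150,440,340),2)[:300],np.zeros((0,440,3),np.uint8)])
im=np.hstack([overlay(w,L[0][:1]+L[0][3:],(220,130,420,330),2),overlay(w,[],(220,130,420,330),2)])
cv2.imwrite("pics/w2.png",im)
```

```text
[{'xyz': [0.3605, 0.4251, 0.0143], 'conf': 0.76}, {'xyz': [0.508, 0.2935, 0.0843], 'conf': 0.74}] exp [0.50900832 0.29354509 0.082196  ]
shift mm [-1.3  0.9 -1.1] rotvec deg [-0.02  0.07  0.1 ] t 12.5
shift mm [  44.6   16.7 -110.3] rotvec deg [-0.02  0.07  0.1 ] t 12.5
[ 0.31305135 -0.22397808  2.05391924  0.00881269  0.89163373  1.54994412]
```

View pics/w2.png

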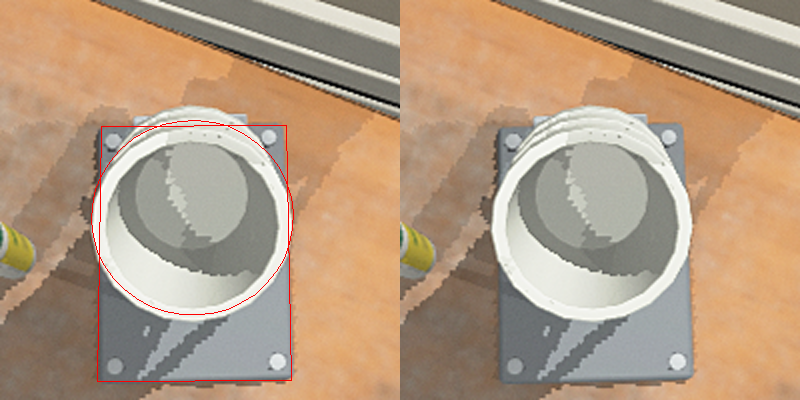

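The lip overlay sits 2 mm high of the actual rim (bottom edge 321 vs 314 at 2x). Laterally it is exact and the plate coincides. Descend with a 2 mm correction.

Call:
send_rows --series '[[[0, 0, 0.1], [10, 4, -27], -1], [[0, 0, 0.1], [21, 8, -55], -1], [[0, 0, 0.1], [32, 12, -82], -1], [[0, 0, 0.1], [39, 14.5, -100], -1], [[0, 0, 0.1], [43, 16, -111], -1], [[0, 0, 0.1], [43, 16, -111], -1]]'

```text
time_s: 13.25
eef_pos: [0.4887, 0.2869, 0.1231]
eef_rot: [-0.034, 0.965, 0.162, 0.205]
wrist_force: [0.2, -0.6, 0.4]
opening: 1.002
grasp_force: 0.0
```

Call:
send_rows --series '[[[0, 0, 0], [0, 0, 0], -0.4], [[0, 0, 0], [0, 0, 0], -0.2], [[0, 0, 0], [0, 0, 0], 0.1], [[0, 0, 0], [0, 0, 0], 0.3], [[0, 0, 0], [0, 0, 0], 0.3]]'

```text
time_s: 13.88
eef_pos: [0.4893, 0.2876, 0.1254]
eef_rot: [-0.035, 0.964, 0.163, 0.207]
wrist_force: [-3.9, -2.4, 5.4]
opening: 0.711
grasp_force: 64.2
```

Run:
```python
from h import *
e=camera("side");o,p,R=cur()
delta(LL-.0195*La,orient(-La,-71)); print((p-LL)@La,o["wrist_force"],o["opening"]*85)
t=np.linspace(0,2*np.pi,60)[:,None]; e1=np.array([-.326,.946,0]); e2=np.cross(La,e1)
C=[LL-k*La+.0315*(np.cos(t)*e1+np.sin(t)*e2) for k in(0,.01,.022)]
im=np.hstack([overlay(e,C,(260,245,320,305),6),overlay(e,[],(260,245,320,305),6)])
cv2.imwrite("pics/g3.png",im)
```

```text
shift mm [ 1.8 -0.2 -0.7] rotvec deg [-0.05  0.19 -0.13] t 13.925
-0.018179159227879445 [-3.55952407 -2.99347467  6.28382077] 60.72659231303504
```

View pics/g3.png

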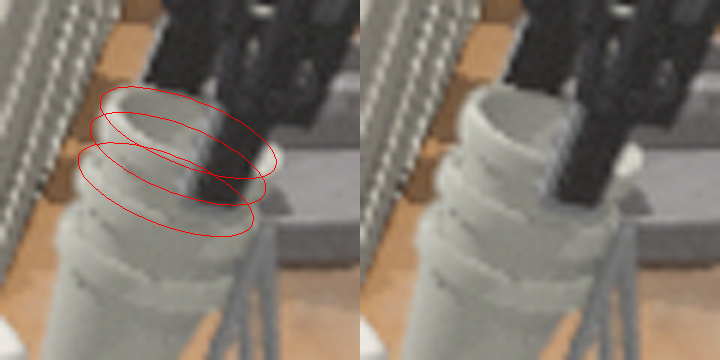

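The fingertip at (195–245,205) ends in the gap above the middle cup's band. Pull along the axis.

Call:
send_rows --series '[[[0, 0, 0], [-1.9, -0.7, 4.6], 0.3], [[0, 0, 0], [-3.9, -1.3, 9.1], 0.3], [[0, 0, 0], [-7.7, -2.6, 18.3], 0.3], [[0, 0, 0], [-11.5, -4, 27.4], 0.3], [[0, 0, 0], [-15.4, -5.3, 36.5], 0.3], [[0, 0, 0], [-19.2, -6.6, 45.7], 0.3], [[0, 0, 0], [-25, -8.6, 59.4], 0.3], [[0, 0, 0], [-36.5, -12.6, 86.8], 0.3], [[0, 0, 0], [-36.5, -12.6, 86.8], 0.3]]'

```text
time_s: 15.05
eef_pos: [0.4533, 0.2753, 0.2137]
eef_rot: [-0.035, 0.964, 0.162, 0.208]
wrist_force: [0.5, -0.6, -0.6]
opening: 0.719
grasp_force: 65.2
```

Run:
```python
from h import *
o,p,R=cur(); print(p,R.as_matrix()[:,2],o["opening"],o["time_s"])
for c in("top","side","wrist"):
    camera(c)
    for t in("large_top","large_middle","wide_floor","glue"): print(c,t,[(np.round(r["xyz"],3).tolist(),round(r["conf"],2)) for r in spotter.landmark_of(t,c)[:2]])
delta([.472,.090,.15],orient(np.array([0,0,-1.]),-71))
```

```text
[0.45327073 0.27530138 0.21368912] [ 0.38999928  0.13523578 -0.9108303 ] 0.7186613241024578 15.05
top large_top [([0.471, 0.283, 0.171], 0.66)]
top large_middle [([0.482, -0.008, 0.003], 0.71), ([0.51, 0.298, 0.065], 0.49)]
top wide_floor [([0.47, 0.082, 0.001], 0.96)]
top glue [([0.457, 0.369, -0.003], 0.6)]
side large_top [([0.365, 0.428, 0.017], 0.62), ([0.467, 0.283, 0.166], 0.59)]
side large_middle [([0.517, 0.297, 0.061], 0.57)]
side wide_floor [([0.471, 0.09, 0.004], 0.89)]
side glue [([0.459, 0.372, 0.001], 0.64)]
wrist large_top [([0.47, 0.283, 0.167], 0.7), ([0.361, 0.426, 0.016], 0.67)]
wrist large_middle [([0.511, 0.294, 0.062], 0.9)]
wrist wide_floor [([0.476, 0.08, 0.006], 0.61)]
wrist glue [([0.455, 0.37, 0.001], 0.95), ([0.471, 0.281, 0.168], 0.69)]
shift mm [  19.7 -184.9  -60.5] rotvec deg [-7.86 22.75 -0.11] t 15.8
```

Call:
send_rows --series '[[[-2, 5.7, 0], [-5, -15, 20], 0.3], [[-4, 11.4, 0], [-5, -50, 25], 0.3], [[-6, 17.1, 0], [0, -90, 25], 0.3], [[-7.9, 22.8, 0], [10, -130, 10], 0.3], [[-7.9, 22.8, 0], [17, -160, -20], 0.3], [[-7.9, 22.8, 0], [19, -180, -50], 0.3], [[-7.9, 22.8, 0], [19, -184, -73], 0.3], [[-7.9, 22.8, 0], [19, -184, -73], 0.3], [[-7.9, 22.8, 0], [19, -184, -73], 0.3]]'

```text
time_s: 16.92
eef_pos: [0.472, 0.0911, 0.1386]
eef_rot: [0.0, 0.986, 0.166, 0.0]
wrist_force: [-0.0, -0.2, -1.1]
opening: 0.717
grasp_force: 65.3
```

Run:
```python
from h import *
o,p,R=cur(); print(p,R.as_matrix()[:,2],o["opening"],o["time_s"])
for c in("top","side","wrist"):
    camera(c)
    for t in("large_top","wide_floor"): print(c,t,[(np.round(r["xyz"],3).tolist(),round(r["conf"],2)) for r in spotter.landmark_of(t,c)[:2]])
```

```text
[0.47201419 0.09108406 0.13856451] [ 5.21769294e-04 -2.39763798e-04 -9.99999835e-01] 0.716726024939908 16.925
top large_top [([0.355, 0.422, 0.018], 0.7), ([0.447, -0.406, 0.002], 0.43)]
top wide_floor [([0.47, 0.086, -0.002], 0.56)]
side large_top [([0.366, 0.426, 0.015], 0.98), ([0.47, 0.092, 0.096], 0.76)]
side wide_floor [([0.475, 0.086, 0.006], 0.91)]
wrist large_top [([0.474, 0.091, 0.095], 0.6)]
wrist wide_floor [([0.473, 0.082, 0.004], 0.97)]
```

Call:
send_rows --series '[[[0, 0, 0], [0, 0, -30], 0.3], [[0, 0, 0], [0, 0, -60], 0.3], [[0, 0, 0], [0, 0, -76], 0.3], [[0, 0, 0], [0, 0, -83], 0.3], [[0, 0, 0], [0, 0, -85], 0.3], [[0, 0, 0], [0, 0, -85], 0.3]]'

```text
time_s: 18.12
eef_pos: [0.472, 0.0908, 0.0533]
eef_rot: [0.0, 0.986, 0.166, 0.0]
wrist_force: [-0.3, 0.2, -0.3]
opening: 0.719
grasp_force: 65.3
```

Call:
send_rows --series '[[[0, 0, 0], [0, 0, -1], 0.3], [[0, 0, 0], [0, 0, -2], 0.3], [[0, 0, 0], [0, 0, -2], 0.3]]'

```text
time_s: 18.5
eef_pos: [0.4718, 0.0909, 0.0512]
eef_rot: [0.0, 0.986, 0.166, 0.0]
wrist_force: [-1.0, 0.2, 4.2]
opening: 0.716
grasp_force: 65.7
```

Contact at 4 N. Release and lift.

Call:
send_rows --series '[[[0, 0, 0], [0, 0, 0], 0], [[0, 0, 0], [0, 0, 0], -0.6], [[0, 0, 0], [0, 0, 0], -0.9], [[0, 0, 0], [0, 0, 0], -0.9], [[0, 0, 0], [0, 0, 15], -0.9], [[0, 0, 0], [0, 0, 50], -0.9], [[0, 0, 0], [-30, 0, 110], -1], [[0, 0, 0], [-80, 0, 150], -1], [[0, 0, 0], [-130, 0, 160], -1], [[0, 0, 0], [-130, 0, 160], -1]]'

```text
time_s: 19.75
eef_pos: [0.34, 0.0912, 0.2131]
eef_rot: [0.001, 0.986, 0.166, 0.003]
wrist_force: [0.6, 0.5, 0.1]
opening: 1.0
grasp_force: 0.0
```

Run:
```python
from h import *
T=camera("top");e=camera("side")
for c in("top","side"):
    for t in("large_top","small_top","large_middle","small_middle","glue","fluid","staples","lancets","ink_stamp"): print(c,t,[(np.round(r["xyz"],3).tolist(),round(r["conf"],2)) for r in spotter.landmark_of(t,c)[:3]])
cv2.imwrite("pics/end.png",np.hstack([overlay(T,[],(260,180,360,280),4),overlay(e,[],(245,180,365,300),3.34)[:400,:399]]))
```

```text
top large_top [([0.358, 0.425, 0.018], 0.92), ([0.469, 0.093, 0.005], 0.89), ([0.484, -0.207, 0.06], 0.64)]
top small_top [([0.479, -0.006, 0.006], 0.73)]
top large_middle [([0.51, 0.294, 0.066], 0.64)]
top small_middle [([0.486, -0.208, 0.061], 0.6), ([0.498, -0.212, 0.045], 0.59)]
top glue [([0.457, 0.372, -0.001], 0.51)]
top fluid [([0.407, -0.284, 0.003], 0.45)]
top staples []
top lancets [([0.381, 0.058, 0.0], 0.58)]
top ink_stamp [([0.365, -0.064, 0.001], 0.9)]
side large_top [([0.365, 0.428, 0.011], 0.69)]
side small_top [([0.485, -0.007, 0.002], 0.52), ([0.368, -0.062, 0.004], 0.5), ([0.449, -0.407, 0.0], 0.35)]
side large_middle [([0.514, 0.293, 0.058], 0.78)]
side small_middle []
side glue [([0.459, 0.368, 0.003], 0.87), ([0.474, 0.042, -0.006], 0.23)]
side fluid [([0.412, -0.286, -0.0], 0.67), ([0.362, 0.172, -0.0], 0.36)]
side staples [([0.364, 0.171, 0.002], 0.88)]
side lancets [([0.378, 0.057, 0.007], 0.84), ([0.485, -0.009, 0.008], 0.5)]
side ink_stamp [([0.368, -0.064, -0.0], 0.64)]
```

View pics/end.png

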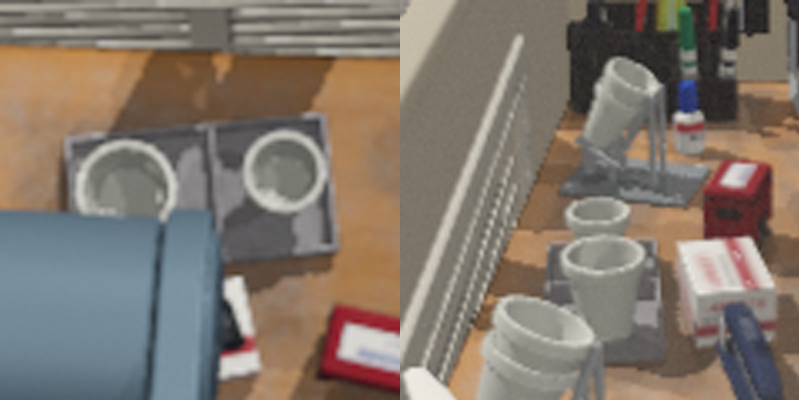

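Both cups stand upright: the large one at (127,185) in the wide compartment and the small one at (285,170) in the narrow one. Both stacks keep two cups, and everything else is where it was.

```bash
python3 -c "
from h import *
print(ctrl.hand_in())"
```

```text
the job is handed in; nothing more can be done
None
```

The job is handed in: the large cup stands upright in the tray's wide compartment and the small cup upright in the narrow one, both released. The other cups and all bystanders showed no visible movement in the last camera check, but the hand-in returned no verdict.

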